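# Snap the rusk box lid shut all round its rim

### The job

The clear food box on the concrete tile shelf has its lid on, but parts of the lid's teal rim are still sprung up. With the fingertips, press down on every rim section that stands up, firmly but without crushing the box, until all four sections have clicked shut and lie flush. Do not lift, tip or shove the box, leave the other things on the shelf where they stand, and take the hand away at the end.

Things in the scene. Friction and masses are not known exactly. Their poses are not given: they have to be found in the camera images.
- box: Clear plastic food box of rusks, lid seated, loose on the concrete tile (tile top 100 mm above the worktop), about 0.8 kg. Origin: centre of underside, z up, x along its length. Walls 172 x 124 mm, lid outline 184 x 136, top 80 mm up. Lid: four fixed white corners 28 x 28, white middle recessed 5 mm, and between the corners four teal rim sections 28 mm wide; an orange seal shows under one that is up.
- sec_xp (a joint): Lift angle (rad) of the teal rim section, 78 mm long, along the box's +x end (short side), hinged at its inner edge. 0: shut, flush with the corners; 0.30 to 0.36: sprung up, outer edge 8 to 10 mm proud. Up at the start. Springs back up unless pressed past about 0.15 rad (outer edge 4 mm proud), then snaps shut on the seal (gives 2 mm at 12 N) and stays. Takes 6 to 10 N down at its press point.
- press_xp (a point): Press point on top of the rim section along the box's +x end (short side): middle of its length, on the finger ribs, 18 mm out from its hinge, 10 mm in from its outer edge. Rides with the section: 80 mm above the box's underside when shut, 5 to 6 mm higher when up. x axis outward from the box, z normal to the section's top.
- sec_xn (a joint): Lift angle (rad) of the teal rim section, 78 mm long, along the box's -x end (short side), hinged at its inner edge. 0: shut, flush with the corners; 0.30 to 0.36: sprung up, outer edge 8 to 10 mm proud. Up or already shut at the start. Springs back up unless pressed past about 0.15 rad (outer edge 4 mm proud), then snaps shut on the seal (gives 2 mm at 12 N) and stays. Takes 6 to 10 N down at its press point.
- press_xn (a point): Press point on top of the rim section along the box's -x end (short side): middle of its length, on the finger ribs, 18 mm out from its hinge, 10 mm in from its outer edge. Rides with the section: 80 mm above the box's underside when shut, 5 to 6 mm higher when up. x axis outward from the box, z normal to the section's top.
- sec_yp (a joint): Lift angle (rad) of the teal rim section, 126 mm long, along the box's +y side (long side), hinged at its inner edge. 0: shut, flush with the corners; 0.30 to 0.36: sprung up, outer edge 8 to 10 mm proud. Up or already shut at the start. Springs back up unless pressed past about 0.15 rad (outer edge 4 mm proud), then snaps shut on the seal (gives 2 mm at 12 N) and stays. Takes 6 to 10 N down at its press point.
- press_yp (a point): Press point on top of the rim section along the box's +y side (long side): middle of its length, on the finger ribs, 18 mm out from its hinge, 10 mm in from its outer edge. Rides with the section: 80 mm above the box's underside when shut, 5 to 6 mm higher when up. x axis outward from the box, z normal to the section's top.
- sec_yn (a joint): Lift angle (rad) of the teal rim section, 126 mm long, along the box's -y side (long side), hinged at its inner edge. 0: shut, flush with the corners; 0.30 to 0.36: sprung up, outer edge 8 to 10 mm proud. Up at the start. Springs back up unless pressed past about 0.15 rad (outer edge 4 mm proud), then snaps shut on the seal (gives 2 mm at 12 N) and stays. Takes 6 to 10 N down at its press point.
- press_yn (a point): Press point on top of the rim section along the box's -y side (long side): middle of its length, on the finger ribs, 18 mm out from its hinge, 10 mm in from its outer edge. Rides with the section: 80 mm above the box's underside when shut, 5 to 6 mm higher when up. x axis outward from the box, z normal to the section's top.
- ramekin: White fluted ceramic ramekin, 92 mm across, 50 mm high. Loose bystander; origin at its underside centre.
- teaspoon: Steel teaspoon 115 mm long lying on the tile. Loose bystander; origin at its underside, along its length.
- thermometer: White digital thermometer standing on the tile, 68 mm wide, 70 mm high. Loose bystander; origin at its underside centre.
- dispenser: Small green plastic lever-top dispenser, 44 mm wide, 72 mm high. Loose bystander; origin at its underside centre.
- jar: Glass jar with a steel lid, 70 mm across, 110 mm high. Loose bystander; origin at its underside centre.
- mug: Blue ceramic mug, 76 mm across, 88 mm high. Loose bystander; origin at its underside centre.
- mill: Dark wooden pepper mill, 54 mm across, 128 mm high. Loose bystander; origin at its underside centre.
Mind the look-alikes: they are no part of the job. Of the things that look like the box, the larger one is meant.

How it is judged:
At the end, for the whole second after the job is handed in: All four rim sections are shut (lift angle under 0.05 rad each, snapped past their click), the box stands level (under 0.05 rad) and at rest within 30 mm of where it stood (value of joint each of sec_xp, sec_xn, sec_yp, sec_yn below 0.05 rad and distance of box from where it was at the start of the episode below 0.03 m and angle between box's own z axis and vertical below 0.05 rad and linear speed of box below 0.02 m/s); the robot touches nothing.
It fails at once if the box is lifted (over 12 mm) or tipped (over 0.15 rad) (height (world z) of box above 0.112 m or angle between box's own z axis and vertical above 0.15 rad).
It fails at once if the box is shoved more than 40 mm (distance of box from where it was at the start of the episode above 0.04 m).
It fails at once if the box is pressed or squeezed with more than 60 N (contact force between the fingers and box above 60 N).
It fails at once if the box is pushed with the arm or the gripper's body (over 5 N) in place of the fingers (contact force between the arm and box above 5 N).
It fails at once if another thing on the shelf is moved more than 25 mm or knocked over (distance of any of ramekin, teaspoon, thermometer, dispenser, jar, mug, mill from where it was at the start of the episode above 0.025 m or angle between any of ramekin, thermometer, dispenser, jar, mug, mill's own z axis and vertical above 0.3 rad).
It also fails if it takes over 45 s, if anything falls off the work surface, if the arm or the gripper's body presses on something with over 40 N, if the wrist force passes 120 N, or if a joint passes its speed limit or range.

### The arm

A 7-joint arm with a two-finger parallel gripper is mounted at the origin on the work surface. World frame = base frame: x ahead of the robot, y to its left, z up, the work surface at z = 0. Lengths are in m, angles in rad, forces in N, time in s.
With the tool pointing down it reaches from about 0.4 to 0.75 m from the base axis. Payload 19.5 kg.
Tool frame: the origin (TCP) lies at the very end of the fingers, on their centre line; the grasp point (between the pads) lies env.hold_point_z behind it (env.hold_point_z is the distance from the TCP to the grasp point, in m); z points along the fingers, y is the direction in which the jaws open and shut (so a half turn about z gives the same grasp; the last joint's range is limited). The gripper opens to 85 mm and grips with 20 to 120 N. Pads are 22 mm wide; open, the fingers measure 114 mm over their backs; the gripper's body (76 mm by 85 mm) begins 54 mm behind the grasp point. The pads swing forward as they close: fully open they stand 13 mm farther back than shut.
Start: joints at [1.278, 0.707, -0.028, 1.485, 0.022, 0.951, -0.075], TCP at [0.143, -0.557, 0.231] pointing down, gripper open.
Joint ranges: [-2.71, 2.71], [-0.32, 2.16], [-1.57, 1.52], [0, 2.45], [-1.46, 4.6], [0, 2.02], [-2.83, 2.83]. Speed limits (rad/s): [1.89, 1.89, 2.57, 2.57, 3.01, 3.01, 3.01].

### API

Orientations are given as a 3x3 rotation matrix whose columns are the frame's x, y, z axes.
In Python, from rig import env, optics, workorder gives the robot as it stands.
- The arm moves only by the tool apply_moves, never from a script. Its argument "series" is a list of rows, each an object with "travel": the shift along the world's x, y, z in m, a list of three; "rot": the turn, a rotation vector about the world's x, y, z in rad, a list of three; "claw": the closure in counts, from 0 (fully open) to 255 (shut). A call has 1 to 12 rows; each row shifts and turns the commanded pose from where the row before left it; what a row does not reach is not made up. A row lasts 1/10 s, in which the tool goes at most 50 mm and 8.59 degrees, less where a joint would pass 70% of its speed; a pose out of reach is approached as far as the arm can. A call with a gripper value outside its range is refused whole. The fingers move at their own pace and stop on an object; "newtons" is the grip in N (left out, the last holds). Time passes only in rows, so rows that do not move let the fingers close. It gives the time, the measured TCP pose, the force and the opening at its end, in the units of the state.
- env.get_state(): the state, without advancing time (a new reading comes with each control period).
- optics.get_image(name): name is "scene" or "top" or "wrist"; returns a dict with "pixels" (400x640x3 uint8, blue, green, red), "mtx" (3x3 intrinsics, pixels), "extrinsics" (4x4, takes a point from camera to world coordinates); the wrist camera has in their place "mount" (4x4, takes a point from camera to tool coordinates, whose origin is the TCP and whose axes are the flange's). Camera axes: x right, y down, z forward; pixel columns grow to the right and rows downward; lengths in m; the calibration is good to about 2 mm. The wrist camera is an equidistant fisheye: a pixel r from the principal point sees the ray r / f radians off the axis. A picture is of the moment at which its call begins: read the wrist's pose just before it. There is no depth.
- workorder.finish_job(): hands the job in, once; it reports no verdict.
The state is a dict: "clock": time; "joint_positions": joint angles; "joint_vel": joint speeds; "tau": joint torques, N m; "tool_pos": TCP position; "tcp_rot": TCP orientation; "contact_force": force on the tool from outside, world axes, zero at the start; "moment": the same for the moment, N m; "gripper_width": opening from 0.0 (shut) to 1.0 (fully open).
Only numpy, scipy, OpenCV 4.12 (cv2) and the standard library are available. Lean on these libraries where they do the work, as an engineer would, in place of code of your own. Each camera call takes 0.05 s, during which the arm holds its last target.

## Working session

There is one attempt and no reset: what is moved stays moved. The work goes in short steps, Python scripts to look and compute and a tool call to move; the robot and the scene stay as the last step left them, time stands still between calls to the robot, and variables do not carry over. Pictures are saved under pics/ and viewed, and the job is handed in when it is done.

Besides the shell and the picture viewer there is one more tool, called after "Call:" as name(argument=value, ...), one argument or row to a line, values as JSON. apply_moves: Moves the arm, as the interface text tells. Its arguments: {"type":"object","properties":{"series":{"type":"array","items":{"type":"object","properties":{"travel":{"type":"array","items":{"type":"number"}},"rot":{"type":"array","items":{"type":"number"}},"claw":{"type":"number"}}}},"newtons":{"type":"number"}},"required":["series"]}

```bash
mkdir -p pics; python3 - <<'E'
from rig import env, optics
import cv2, numpy as np
s=env.get_state(); print({k:np.round(v,3).tolist() for k,v in s.items()}, env.hold_point_z)
for n in ("scene","top","wrist"):
    d=optics.get_image(n); cv2.imwrite(f"pics/{n}0.png",d["pixels"]); print(n,{k:np.round(v,4).tolist() for k,v in d.items() if k!="pixels"})
E
```

```text
{'clock': 0.0, 'joint_positions': [1.278, 0.707, -0.028, 1.485, 0.022, 0.951, -0.076], 'joint_vel': [-0.0, 0.001, -0.001, 0.001, 0.001, -0.002, -0.0], 'tau': [-0.0, -88.321, 1.235, -23.616, 0.017, 0.007, -0.0], 'tool_pos': [0.143, -0.557, 0.231], 'tcp_rot': [[0.969, 0.248, -0.0], [0.248, -0.969, 0.001], [-0.0, -0.001, -1.0]], 'contact_force': [0.076, -0.066, 0.462], 'moment': [-0.043, -0.039, 0.053], 'gripper_width': 1.006} 0.0187
scene {'mtx': [[429.6919, 0.0, 326.0725], [0.0, 429.6919, 200.0349], [0.0, 0.0, 1.0]], 'extrinsics': [[0.7589, 0.5242, -0.3863, 0.9294], [0.6512, -0.6057, 0.4573, -0.4526], [0.0057, -0.5986, -0.801, 0.969], [0.0, 0.0, 0.0, 1.0]]}
top {'mtx': [[455.3782, 0.0, 312.4977], [0.0, 455.3782, 198.3832], [0.0, 0.0, 1.0]], 'extrinsics': [[0.0015, -0.9886, 0.1503, 0.3327], [-1.0, -0.0005, 0.0067, 0.0148], [-0.0066, -0.1503, -0.9886, 1.1869], [0.0, 0.0, 0.0, 1.0]]}
wrist {'mtx': [[309.7069, 0.0, 317.6896], [0.0, 309.7069, 202.8498], [0.0, 0.0, 1.0]], 'mount': [[-0.0009, -0.9605, -0.2784, 0.0705], [1.0, -0.0007, -0.0007, 0.0017], [0.0004, -0.2784, 0.9605, -0.1426], [0.0, 0.0, 0.0, 1.0]]}
```

View pics/scene0.png

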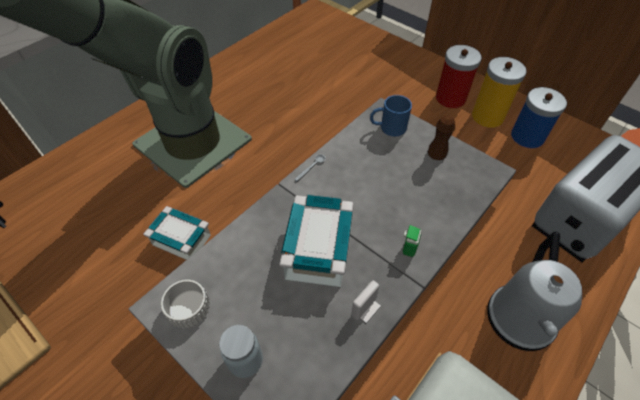

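View pics/top0.png

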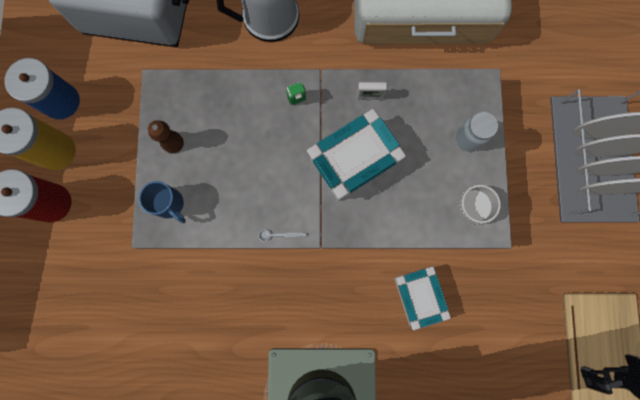

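View pics/wrist0.png

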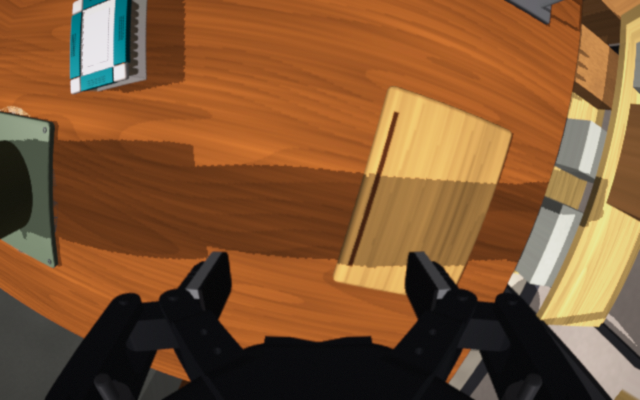

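Two things could be taken for the box: the large one on the tile (top image 357,154; scene 318,235) and a small one on the worktop (top 423,298; scene 177,231). I choose the larger one on the tile and check it in a close crop.

```bash
python3 - <<'E'
import cv2, numpy as np
a=cv2.imread("pics/top0.png")[100:210,295:420]; b=cv2.imread("pics/scene0.png")[185:295,270:370]
cv2.imwrite("pics/topc.png",cv2.resize(a,None,fx=5.4,fy=5.4,interpolation=cv2.INTER_CUBIC))
cv2.imwrite("pics/scenec.png",cv2.resize(b,None,fx=5.4,fy=5.4,interpolation=cv2.INTER_CUBIC))
E
```

```text
(no output)
```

View pics/topc.png

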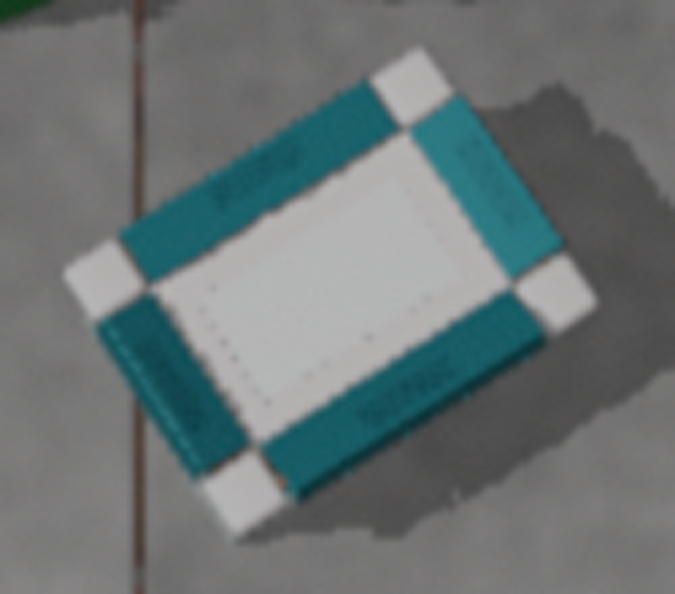

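View pics/scenec.png

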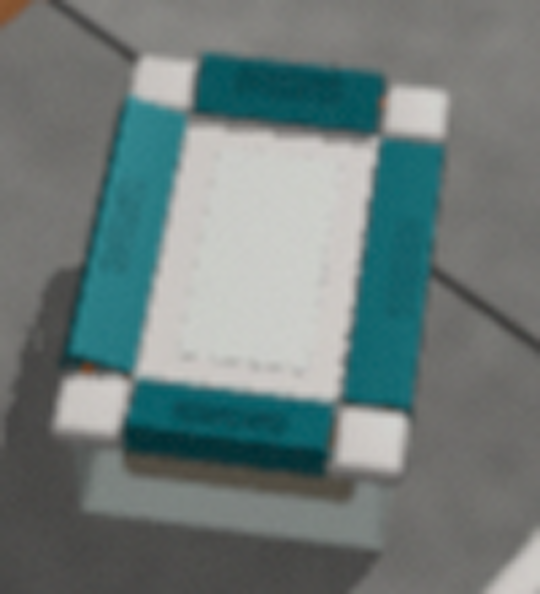

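The crop confirms the large box with corners, in crop pixels, at (420,47), (598,300), (237,540), (63,275). Both short ends and the near long side look raised. The far long side looks flush.

```bash
cat > h.py <<'E'
from rig import env, optics
import cv2, numpy as np
def ray(d,px,z):
    E=np.array(d["extrinsics"]);K=np.array(d["mtx"])
    v=E[:3,:3]@np.linalg.solve(K,[px[0],px[1],1]);o=E[:3,3]
    return o+v*(z-o[2])/v[2]
def proj(d,P):
    E=np.linalg.inv(np.array(d["extrinsics"]));c=E[:3,:3]@P+E[:3,3];u=np.array(d["mtx"])@c;return u[:2]/u[2]
def wproj(d,s,P):
    M=np.array(d["mount"]);R=np.array(s["tcp_rot"]);
    t=R.T@(np.array(P)-np.array(s["tool_pos"]));c=M[:3,:3].T@(t-M[:3,3])
    th=np.arctan2(np.hypot(c[0],c[1]),c[2]);ph=np.arctan2(c[1],c[0]);K=np.array(d["mtx"])
    return np.array([K[0,2]+K[0,0]*th*np.cos(ph),K[1,2]+K[0,0]*th*np.sin(ph)])
E
python3 - <<'E'
from h import *
from scipy.optimize import least_squares
top=optics.get_image("top");sc=optics.get_image("scene")
off=np.array([295,100]);
tp=[np.array(p)/5.4+off-.5+.09 for p in [(420,47),(598,300),(237,540),(63,275)]]
W=np.array([ray(top,p,.18) for p in tp]);print(W.round(4),W.mean(0))
print([np.linalg.norm(W[i]-W[(i+1)%4]).round(4) for i in range(4)])
# scene corners, box order: TL,TR,BR,BL
sp=[np.array(p)/5.4+np.array([270,185])-.41 for p in [(138,55),(450,90),(403,477),(52,432)]]
S=np.array([ray(sc,p,.18) for p in sp]);print(S.round(4),S.mean(0))
print([np.linalg.norm(S[i]-S[(i+1)%4]).round(4) for i in range(4)])
for n,px,z in [("mug",(161,200),.14),("ramekin",(481,204),.15),("therm",(372,92),.13),("disp",(296,93),.17),("jar",(483,127),.21),("mill",(160,130),.22),("spoon",(283,235),.1)]:print(n,ray(top,px,z).round(3))
E
```

```text
[[ 0.6958 -0.116   0.18  ]
 [ 0.585  -0.1886  0.18  ]
 [ 0.4831 -0.0364  0.18  ]
 [ 0.5958  0.036   0.18  ]] [ 0.58994281 -0.07622864  0.18      ]
[np.float64(0.1325), np.float64(0.1831), np.float64(0.134), np.float64(0.1819)]
[[ 0.485  -0.0375  0.18  ]
 [ 0.5976  0.0353  0.18  ]
 [ 0.6974 -0.1186  0.18  ]
 [ 0.584  -0.1914  0.18  ]] [ 0.59101247 -0.07805144  0.18      ]
[np.float64(0.1342), np.float64(0.1834), np.float64(0.1347), np.float64(0.183)]
mug [0.488 0.375 0.14 ]
ramekin [ 0.478 -0.365  0.15 ]
therm [ 0.755 -0.122  0.13 ]
disp [0.737 0.061 0.17 ]
jar [ 0.642 -0.356  0.21 ]
mill [0.632 0.358 0.22 ]
spoon [0.41  0.092 0.1  ]
```

Call:
apply_moves(
  series=[
    {"travel":[0.033,0.036,0.006],"rot":[0,0,0.027],"claw":255},
    {"travel":[0.033,0.036,0.006],"rot":[0,0,0.027],"claw":255},
    {"travel":[0.033,0.036,0.006],"rot":[0,0,0.027],"claw":255},
    {"travel":[0.033,0.036,0.006],"rot":[0,0,0.027],"claw":255},
    {"travel":[0.033,0.036,0.006],"rot":[0,0,0.027],"claw":255},
    {"travel":[0.033,0.036,0.006],"rot":[0,0,0.027],"claw":255},
    {"travel":[0.033,0.036,0.006],"rot":[0,0,0.027],"claw":255},
    {"travel":[0.033,0.036,0.006],"rot":[0,0,0.027],"claw":255},
    {"travel":[0.033,0.036,0.006],"rot":[0,0,0.027],"claw":255},
    {"travel":[0.033,0.036,0.006],"rot":[0,0,0.027],"claw":255},
    {"travel":[0.033,0.036,0.006],"rot":[0,0,0.027],"claw":255},
    {"travel":[0,0,0],"rot":[0,0,0.027],"claw":255},
  ],
)

```text
clock: 1.45
tool_pos: [0.5091, -0.1553, 0.2974]
tcp_rot: [[0.834, 0.551, 0.002], [0.551, -0.834, 0.003], [0.003, -0.001, -1.0]]
contact_force: [-0.8, -1.3, -0.8]
gripper_width: -0.003
```

```bash
cat >> h.py <<'E'
C=np.array([.5905,-.077]);U=np.array([-.547,.837]);V=np.array([.837,.547])
def box(a,b,z):p=C+a*U+b*V;return np.array([p[0],p[1],z])
E
python3 - <<'E'
from h import *
s=env.get_state();d=optics.get_image("wrist");im=d["pixels"].copy()
print(s["tool_pos"],s["contact_force"])
cv2.imwrite("pics/w1.png",im)
for a,b in [(.092,.068),(.092,-.068),(-.092,-.068),(-.092,.068),(.082,0),(-.082,0),(0,.058),(0,-.058)]:
    cv2.circle(im,tuple(int(x) for x in wproj(d,s,box(a,b,.18)).round()),2,(0,0,255),-1)
cv2.imwrite("pics/w1o.png",im)
E
```

```text
[ 0.50912591 -0.15531717  0.29738518] [-0.79639949 -1.31470774 -0.79775393]
```

View pics/w1o.png

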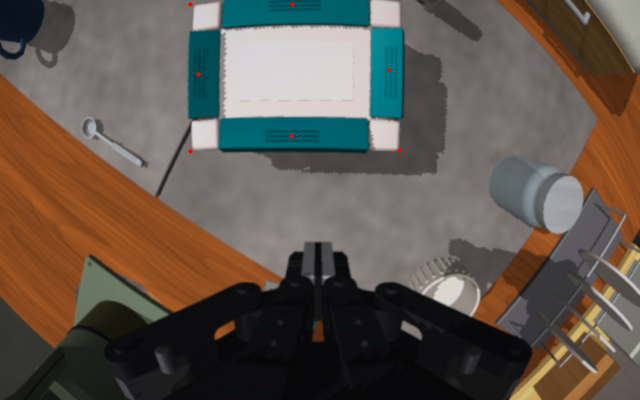

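The projected corners and press points fit the wrist image: the near ribs are at (291,136) and the ends at (198,74) and (389,70). Going to the near long side first.

Call:
apply_moves(
  series=[
    {"travel":[0.0165,0.023,-0.03],"claw":255},
    {"travel":[0.0165,0.0235,-0.03],"claw":255},
    {"travel":[0,0,-0.035],"claw":255},
    {"travel":[0,0,-0.004],"claw":255},
    {"travel":[0,0,0],"claw":255},
  ],
)

```text
invalid input
```

```bash
python3 - <<'E'
from h import *
d=optics.get_image("wrist");im=d["pixels"]
cv2.imwrite("pics/w2.png",im)
E
```

```text
(no output)
```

View pics/w2.png

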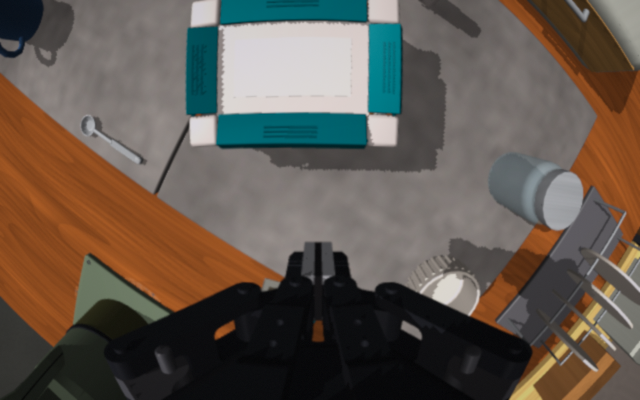

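Each row needs "rot". The picture shows the arm still settling by a few pixels, so I re-read the pose.

```bash
python3 - <<'E'
from h import *
s=env.get_state();print(s["clock"],s["tool_pos"],s["contact_force"],box(0,-.058,.18)-s["tool_pos"])
E
```

```text
1.55 [ 0.50595577 -0.16029853  0.29704376] [-0.21685067 -0.89837717 -0.59159872] [ 0.03599823  0.05157253 -0.11704376]
```

Call:
apply_moves(
  series=[
    {"travel":[0.018,0.026,-0.03],"rot":[0,0,0],"claw":255},
    {"travel":[0.018,0.026,-0.03],"rot":[0,0,0],"claw":255},
    {"travel":[0,0,-0.035],"rot":[0,0,0],"claw":255},
    {"travel":[0,0,-0.007],"rot":[0,0,0],"claw":255},
    {"travel":[0,0,0],"rot":[0,0,0],"claw":255},
    {"travel":[0,0,0],"rot":[0,0,0],"claw":255},
  ],
)

```text
clock: 2.15
tool_pos: [0.5419, -0.1102, 0.1968]
tcp_rot: [[0.84, 0.542, 0.002], [0.542, -0.84, -0.001], [0.001, 0.001, -1.0]]
contact_force: [0.5, -0.9, -0.1]
gripper_width: 0.002
```

```bash
python3 - <<'E'
from h import *
d=optics.get_image("wrist");im=d["pixels"]
cv2.imwrite("pics/w3.png",im)
E
```

```text
(no output)
```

View pics/w3.png

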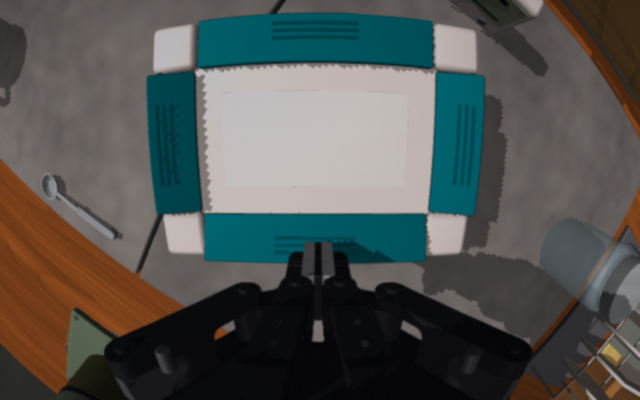

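The fingertip at (318,245) sits on the near section's ribs, and the left, right and near sections stand up. The far section's state is unclear, so I'll check it later. Pressing now in small steps.

Call:
apply_moves(
  series=[
    {"travel":[0,0,-0.004],"rot":[0,0,0],"claw":255},
    {"travel":[0,0,-0.004],"rot":[0,0,0],"claw":255},
    {"travel":[0,0,-0.002],"rot":[0,0,0],"claw":255},
    {"travel":[0,0,0],"rot":[0,0,0],"claw":255},
  ],
)

```text
clock: 2.6
tool_pos: [0.5416, -0.1094, 0.1854]
tcp_rot: [[0.839, 0.543, -0.0], [0.543, -0.839, -0.001], [-0.0, 0.0, -1.0]]
contact_force: [-1.7, -1.9, 7.6]
gripper_width: 0.001
```

Call:
apply_moves(
  series=[
    {"travel":[0,0,-0.002],"rot":[0,0,0],"claw":255},
    {"travel":[0,0,-0.002],"rot":[0,0,0],"claw":255},
    {"travel":[0,0,0],"rot":[0,0,0],"claw":255},
  ],
)

```text
clock: 2.9
tool_pos: [0.5416, -0.1089, 0.181]
tcp_rot: [[0.839, 0.544, -0.0], [0.544, -0.839, 0.0], [-0.0, -0.0, -1.0]]
contact_force: [-0.7, 0.8, -0.0]
gripper_width: -0.003
```

Call:
apply_moves(
  series=[
    {"travel":[0,0,-0.0015],"rot":[0,0,0],"claw":255},
    {"travel":[0,0,-0.001],"rot":[0,0,0],"claw":255},
    {"travel":[0,0,0],"rot":[0,0,0],"claw":255},
  ],
)

```text
clock: 3.2
tool_pos: [0.5417, -0.109, 0.1791]
tcp_rot: [[0.839, 0.544, 0.0], [0.544, -0.839, -0.0], [0.0, 0.0, -1.0]]
contact_force: [-2.2, -0.9, 9.4]
gripper_width: -0.001
```

Call:
apply_moves(
  series=[
    {"travel":[0,0,0.03],"rot":[0,0,0],"claw":255},
    {"travel":[0,0.01,0.02],"rot":[0,0,0.143],"claw":255},
    {"travel":[0,0.01,0],"rot":[0,0,0.143],"claw":255},
    {"travel":[0,0.01,0],"rot":[0,0,0.143],"claw":255},
    {"travel":[0,0.01,0],"rot":[0,0,0.143],"claw":255},
    {"travel":[0,0.01,0],"rot":[0,0,0.143],"claw":255},
    {"travel":[0,0.01,0],"rot":[0,0,0.143],"claw":255},
    {"travel":[0,0.01,0],"rot":[0,0,0.143],"claw":255},
    {"travel":[0,0.01,0],"rot":[0,0,0.143],"claw":255},
    {"travel":[0.002,0.01,0],"rot":[0,0,0.143],"claw":255},
    {"travel":[0.002,0.01,0],"rot":[0,0,0.143],"claw":255},
    {"travel":[0,0,0],"rot":[0,0,0.143],"claw":255},
  ],
)

```text
clock: 4.4
tool_pos: [0.5459, -0.0076, 0.2288]
tcp_rot: [[-0.552, 0.834, 0.0], [0.834, 0.552, 0.001], [0.0, 0.001, -1.0]]
contact_force: [-0.5, -0.4, 0.2]
gripper_width: -0.001
```

Call:
apply_moves(
  series=[
    {"travel":[0,0,-0.02],"rot":[0,0,0],"claw":255},
    {"travel":[0,0,-0.012],"rot":[0,0,0],"claw":255},
    {"travel":[0,0,0],"rot":[0,0,0],"claw":255},
  ],
)

```text
clock: 4.7
tool_pos: [0.5451, -0.0091, 0.1954]
tcp_rot: [[-0.545, 0.838, -0.002], [0.838, 0.545, -0.0], [0.001, -0.002, -1.0]]
contact_force: [-0.0, 0.7, 0.7]
gripper_width: -0.004
```

```bash
python3 - <<'E'
from h import *
s=env.get_state();print(s["tool_pos"],s["tcp_rot"],s["contact_force"],box(.082,0,.18)-s["tool_pos"])
d=optics.get_image("wrist");cv2.imwrite("pics/w4.png",d["pixels"])
d=optics.get_image("scene");cv2.imwrite("pics/s4.png",cv2.resize(d["pixels"][175:305,250:390],None,fx=4.5,fy=4.5,interpolation=cv2.INTER_CUBIC))
E
```

```text
[ 0.54509796 -0.00910047  0.19542934] [[-5.45033788e-01  8.38410382e-01 -2.49022191e-03]
 [ 8.38413250e-01  5.45035024e-01 -2.11881951e-04]
 [ 1.17961413e-03 -2.20331787e-03 -9.99996877e-01]] [-0.04948294  0.74545466  0.70668762] [ 0.00054804  0.00073447 -0.01542934]
```

View pics/w4.png

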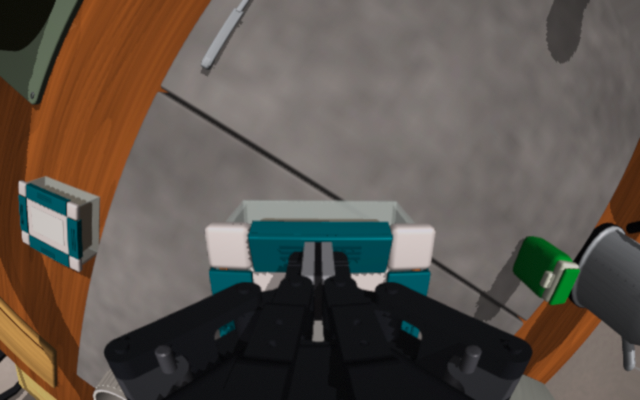

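View pics/s4.png

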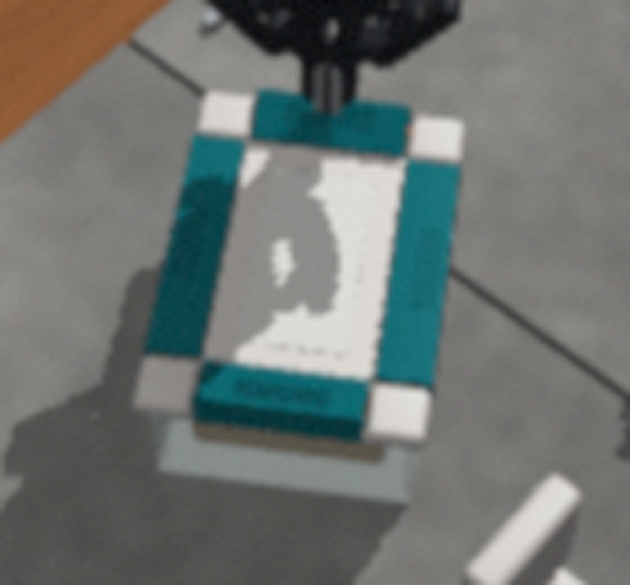

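The near long side (left in the scene crop) now lies flush with its corners, and the far long side (right) looks flush too. The fingertip at (318,250) is over the end section's ribs, so I press here.

Call:
apply_moves(
  series=[
    {"travel":[0,0,-0.004],"rot":[0,0,0],"claw":255},
    {"travel":[0,0,-0.004],"rot":[0,0,0],"claw":255},
    {"travel":[0,0,-0.003],"rot":[0,0,0],"claw":255},
    {"travel":[0,0,-0.002],"rot":[0,0,0],"claw":255},
    {"travel":[0,0,0],"rot":[0,0,0],"claw":255},
  ],
)

```text
clock: 5.3
tool_pos: [0.5456, -0.009, 0.1836]
tcp_rot: [[-0.546, 0.838, -0.0], [0.838, 0.546, -0.0], [0.0, -0.0, -1.0]]
contact_force: [0.3, 0.3, 0.7]
gripper_width: -0.003
```

Call:
apply_moves(
  series=[
    {"travel":[0,0,-0.002],"rot":[0,0,0],"claw":255},
    {"travel":[0,0,-0.002],"rot":[0,0,0],"claw":255},
    {"travel":[0,0,0],"rot":[0,0,0],"claw":255},
  ],
)

```text
clock: 5.6
tool_pos: [0.5457, -0.009, 0.1797]
tcp_rot: [[-0.545, 0.838, -0.0], [0.838, 0.545, -0.0], [-0.0, -0.0, -1.0]]
contact_force: [-0.6, 0.3, 3.8]
gripper_width: 0.002
```

Call:
apply_moves(
  series=[
    {"travel":[0,0,-0.001],"rot":[0,0,0],"claw":255},
    {"travel":[0,0,0],"rot":[0,0,0],"claw":255},
  ],
)

```text
clock: 5.8
tool_pos: [0.5457, -0.0089, 0.1791]
tcp_rot: [[-0.545, 0.838, 0.0], [0.838, 0.545, -0.0], [-0.0, 0.0, -1.0]]
contact_force: [-2.3, 0.1, 10.2]
gripper_width: -0.001
```

Call:
apply_moves(
  series=[
    {"travel":[0,0,0.04],"rot":[0,0,0],"claw":255},
    {"travel":[0.0225,-0.034,0.01],"rot":[0,0,0],"claw":255},
    {"travel":[0.0225,-0.034,0],"rot":[0,0,0],"claw":255},
    {"travel":[0.0225,-0.034,0],"rot":[0,0,0],"claw":255},
    {"travel":[0.0225,-0.034,0],"rot":[0,0,0],"claw":255},
    {"travel":[0,0,-0.02],"rot":[0,0,0],"claw":255},
    {"travel":[0,0,-0.013],"rot":[0,0,0],"claw":255},
    {"travel":[0,0,0],"rot":[0,0,0],"claw":255},
    {"travel":[0,0,0],"rot":[0,0,0],"claw":255},
  ],
)

```text
clock: 6.7
tool_pos: [0.6356, -0.1442, 0.1963]
tcp_rot: [[-0.546, 0.838, -0.0], [0.838, 0.546, 0.0], [0.0, -0.0, -1.0]]
contact_force: [0.2, 0.7, 1.1]
gripper_width: 0.004
```

```bash
python3 - <<'E'
from h import *
s=env.get_state();print(s["tool_pos"],s["contact_force"],box(-.082,0,.18)-s["tool_pos"])
d=optics.get_image("wrist");cv2.imwrite("pics/w5.png",d["pixels"])
E
```

```text
[ 0.63560312 -0.14422652  0.19629502] [0.18018811 0.66297701 1.06686191] [-0.00024912 -0.00140748 -0.01629502]
```

View pics/w5.png

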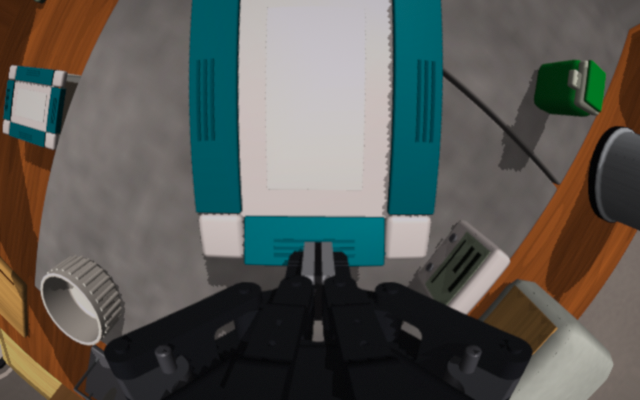

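The fingertip at (318,248) is over this end's ribs. The two long sides, at (215,100) and (417,100), look symmetric, which fits both being shut.

Call:
apply_moves(
  series=[
    {"travel":[0,0,-0.004],"rot":[0,0,0],"claw":255},
    {"travel":[0,0,-0.004],"rot":[0,0,0],"claw":255},
    {"travel":[0,0,-0.003],"rot":[0,0,0],"claw":255},
    {"travel":[0,0,-0.002],"rot":[0,0,0],"claw":255},
    {"travel":[0,0,0],"rot":[0,0,0],"claw":255},
  ],
)

```text
clock: 7.25
tool_pos: [0.6355, -0.1449, 0.1825]
tcp_rot: [[-0.546, 0.838, -0.001], [0.838, 0.546, 0.0], [0.0, -0.0, -1.0]]
contact_force: [0.2, 0.3, 0.3]
gripper_width: -0.004
```

Call:
apply_moves(
  series=[
    {"travel":[0,0,-0.002],"rot":[0,0,0],"claw":255},
    {"travel":[0,0,-0.002],"rot":[0,0,0],"claw":255},
    {"travel":[0,0,0],"rot":[0,0,0],"claw":255},
  ],
)

```text
clock: 7.55
tool_pos: [0.6358, -0.145, 0.1791]
tcp_rot: [[-0.545, 0.838, 0.0], [0.838, 0.545, -0.0], [-0.0, 0.0, -1.0]]
contact_force: [-2.2, -0.8, 8.8]
gripper_width: 0.0
```

That end is shut, seated at 9 N. Next I go to the far long side to check it by touch.

Call:
apply_moves(
  series=[
    {"travel":[0,0,0.04],"rot":[0,0,0],"claw":255},
    {"travel":[0,0.01,0.02],"rot":[0,0,-0.143],"claw":255},
    {"travel":[0,0.01,0],"rot":[0,0,-0.143],"claw":255},
    {"travel":[0,0.01,0],"rot":[0,0,-0.143],"claw":255},
    {"travel":[0,0.01,0],"rot":[0,0,-0.143],"claw":255},
    {"travel":[0,0.01,0],"rot":[0,0,-0.143],"claw":255},
    {"travel":[0,0.01,0],"rot":[0,0,-0.143],"claw":255},
    {"travel":[0,0.01,0],"rot":[0,0,-0.143],"claw":255},
    {"travel":[0,0.01,0],"rot":[0,0,-0.143],"claw":255},
    {"travel":[0.001,0.01,0],"rot":[0,0,-0.143],"claw":255},
    {"travel":[0.002,0.01,0],"rot":[0,0,-0.143],"claw":255},
    {"travel":[0,0,0],"rot":[0,0,-0.143],"claw":255},
  ],
)

```text
clock: 8.75
tool_pos: [0.6388, -0.0433, 0.2386]
tcp_rot: [[0.842, 0.54, -0.0], [0.54, -0.842, 0.001], [0.0, -0.001, -1.0]]
contact_force: [0.1, -0.1, -0.7]
gripper_width: 0.001
```

Call:
apply_moves(
  series=[
    {"travel":[0,0,-0.03],"rot":[0,0,0],"claw":255},
    {"travel":[0,0,-0.015],"rot":[0,0,0],"claw":255},
    {"travel":[0,0,0],"rot":[0,0,0],"claw":255},
    {"travel":[0,0,0],"rot":[0,0,0],"claw":255},
  ],
)

```text
clock: 9.15
tool_pos: [0.6389, -0.045, 0.1943]
tcp_rot: [[0.839, 0.544, 0.0], [0.544, -0.839, 0.0], [0.0, 0.0, -1.0]]
contact_force: [0.1, -0.4, -0.0]
gripper_width: -0.001
```

```bash
python3 - <<'E'
from h import *
s=env.get_state();print(s["tool_pos"],s["contact_force"],box(0,.058,.18)-s["tool_pos"])
d=optics.get_image("wrist");cv2.imwrite("pics/w6.png",d["pixels"])
E
```

```text
[ 0.63887352 -0.04496358  0.19429373] [ 0.11971937 -0.41349437 -0.00416219] [ 0.00017248 -0.00031042 -0.01429373]
```

View pics/w6.png

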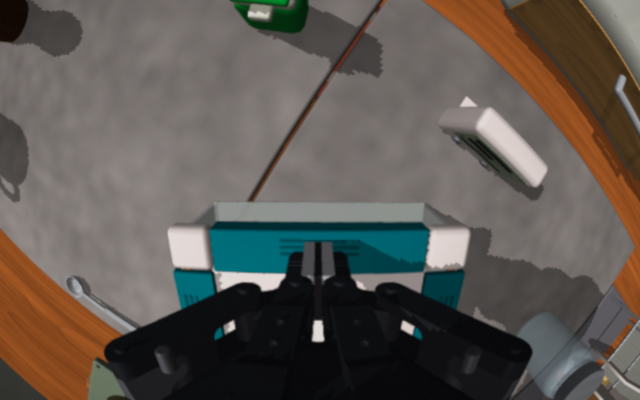

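The section is flush to within the picture's resolution, with its outer edge at row 223 against the corners at 225. The touch test decides.

Call:
apply_moves(
  series=[
    {"travel":[0,0,-0.004],"rot":[0,0,0],"claw":255},
    {"travel":[0,0,-0.004],"rot":[0,0,0],"claw":255},
    {"travel":[0,0,0],"rot":[0,0,0],"claw":255},
    {"travel":[0,0,0],"rot":[0,0,0],"claw":255},
  ],
)

```text
clock: 9.6
tool_pos: [0.6387, -0.045, 0.1858]
tcp_rot: [[0.839, 0.544, -0.0], [0.544, -0.839, 0.0], [0.0, -0.0, -1.0]]
contact_force: [-0.3, -1.0, -0.3]
gripper_width: 0.002
```

Call:
apply_moves(
  series=[
    {"travel":[0,0,-0.003],"rot":[0,0,0],"claw":255},
    {"travel":[0,0,-0.002],"rot":[0,0,0],"claw":255},
    {"travel":[0,0,0],"rot":[0,0,0],"claw":255},
  ],
)

```text
clock: 9.9
tool_pos: [0.6386, -0.045, 0.1804]
tcp_rot: [[0.839, 0.544, -0.0], [0.544, -0.839, 0.0], [-0.0, -0.0, -1.0]]
contact_force: [-0.2, -0.7, 0.2]
gripper_width: -0.0
```

Call:
apply_moves(
  series=[
    {"travel":[0,0,-0.0015],"rot":[0,0,0],"claw":255},
    {"travel":[0,0,0],"rot":[0,0,0],"claw":255},
  ],
)

```text
clock: 10.1
tool_pos: [0.6389, -0.0449, 0.1795]
tcp_rot: [[0.839, 0.544, 0.001], [0.544, -0.839, 0.0], [0.001, 0.0, -1.0]]
contact_force: [-0.9, 0.8, 4.7]
gripper_width: 0.002
```

Call:
apply_moves(
  series=[
    {"travel":[0,0,0.04],"rot":[0,0,0],"claw":255},
    {"travel":[-0.01,-0.01,0.04],"rot":[0,0,0],"claw":255},
    {"travel":[-0.033,-0.033,0.01],"rot":[0,0,0],"claw":255},
    {"travel":[-0.033,-0.033,0.01],"rot":[0,0,0],"claw":255},
    {"travel":[-0.033,-0.033,0],"rot":[0,0,0],"claw":255},
    {"travel":[-0.033,-0.033,0],"rot":[0,0,0],"claw":255},
    {"travel":[-0.033,-0.033,0],"rot":[0,0,0],"claw":255},
    {"travel":[-0.033,-0.033,0],"rot":[0,0,0],"claw":255},
    {"travel":[-0.033,-0.033,0],"rot":[0,0,0],"claw":255},
    {"travel":[0,0,0],"rot":[0,0,0],"claw":255},
    {"travel":[0,0,0],"rot":[0,0,0],"claw":255},
  ],
)

```text
clock: 11.2
tool_pos: [0.3974, -0.2865, 0.2794]
tcp_rot: [[0.84, 0.542, 0.0], [0.542, -0.84, 0.0], [0.0, 0.0, -1.0]]
contact_force: [0.4, 0.8, -0.1]
gripper_width: -0.001
```

```bash
python3 - <<'E'
from h import *
s=env.get_state();print(s["clock"],s["tool_pos"],s["contact_force"])
t=optics.get_image("top")["pixels"]; c=optics.get_image("scene")["pixels"]
cv2.imwrite("pics/top7.png",t)
a=cv2.resize(t[100:210,295:420],(400,352),interpolation=cv2.INTER_CUBIC);b=cv2.resize(c[185:295,270:370],(387,352*387//320),interpolation=cv2.INTER_CUBIC)
h=max(a.shape[0],b.shape[0]);o=np.zeros((h,790,3),np.uint8);o[:a.shape[0],:400]=a;o[:b.shape[0],403:]=b
cv2.imwrite("pics/f7.png",o)
E
```

```text
11.2 [ 0.39738922 -0.28646606  0.27944701] [ 0.37397634  0.78725284 -0.06558949]
```

View pics/f7.png

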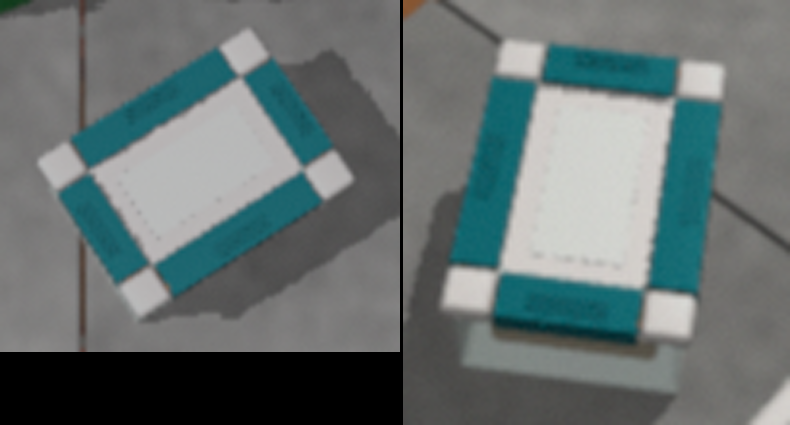

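View pics/top7.png

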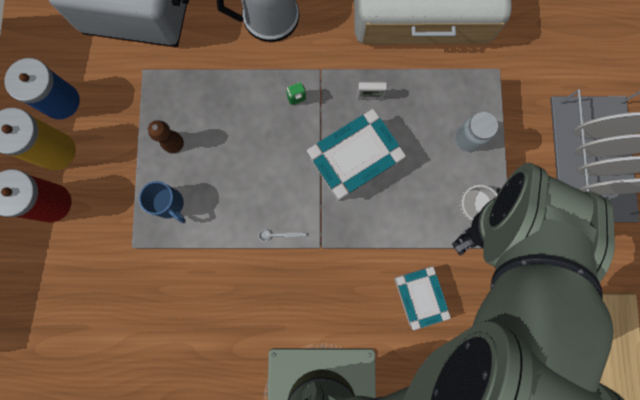

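All four sections now show the same shade and line up with the corners in both views, no orange seal shows, and the box and the other things are where they were. I hand in.

```bash
python3 -c "
from rig import workorder
print(workorder.finish_job())"
```

```text
the job is handed in; nothing more can be done
None
```

All four teal rim sections of the large box are down by my checks, and the job is handed in; no verdict was reported.

- **Pressing:** With the closed fingertips I pressed down the near long side and both short ends. Each gave way, then seated at about 9–10 N with the tips at z ≈ 0.179 m, so the 60 N limit was never close.
- **Fourth section:** The far long side was already shut. The tips met nothing at z = 0.186 m and only 4.7 N at 0.1795 m.
- **Last checks:** In the final top and scene pictures all four sections look flush and no orange seal shows. The box and the bystanders look unmoved, though the arm partly covers the ramekin in the top view. The hand stands clear at z ≈ 0.28 m, with wrist force readings under 1 N. The clock read about 11 s of the 45 s allowed.
- **Failures and disagreements:** One move call was refused because its rows lacked "rot". The far side's state was unclear in one early wrist picture, and the touch test settled it.

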